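# Open the ratchet stop on the coffee tray

## Task

Make room beside the mug and filter cone on the pull-out tray: press down the steel release paddle of the tray's ratchet stop and, keeping it pressed, push the stop along its bar, away from the tin, until it is fully home at the far end, then let the paddle go. After that, push the closed tin along the tray floor until it stands upright against the stop. Work gently, only pressing and pushing with the fingertips: pinch or lift nothing, and leave everything else standing where it is.

Things in the scene. Friction and masses are not known exactly. Their poses are not given: they have to be found in the camera images.
- tray: White plastic pull-out tray, fixed (it does not move when pushed), 220 x 560 mm. Origin: on the work surface under its middle. y axis along its long side, x axis across it away from the robot, z up. Floor 28 mm, rim 60 mm above the work surface; walls 5 mm. An aluminium ratchet bar 16 mm wide runs along the outside of the wall nearest the robot, at x = -126 mm, from y = -70 to 240 mm.
- stop: Grey plastic ratchet stop on the bar; axes as the tray's. Origin: middle of the rubber-faced fence that looks to -y, at x = 0 and 60 mm above the work surface; the fence is 200 mm wide (x), 7 mm thick, 4 to 64 mm above the tray floor. In the tray frame the origin is at y = 5 to 45 mm at the start and y = 145 mm when fully home. Goes to +y only with the release pressed; drag 2 to 3 N.
- hood (a point): Middle of the flat front face (looks to -y) of the stop's hood, the block over the bar; the face to push on. It lies at x = -126 mm from the stop's origin and at the same y, 38 mm wide, from 98 to 128 mm above the work surface (this point at 113 mm).
- paddle (a point): Middle of the top of the steel release paddle, 30 mm wide, which sticks out 40 mm to -y from under the hood, sloping up by 0.2 rad at rest. This point is 16 mm in front (-y) of the hood's face, 100 mm above the work surface at rest. Fully pressed the paddle is level, its top 91 mm above the work surface: a fingertip held there meets the hood's face when it pushes to +y.
- release (a joint): Turn of the release paddle about its pivot, which lies 46 mm behind the paddle point (+y), under the hood: 0 to 0.1 rad at rest (the pawl may rest on a tooth), 0.22 fully pressed; the pawl is clear of the teeth above about 0.13. It springs back when let go; holding it down takes 3 to 6 N. Unpressed, the ratchet stops the stop within 8 mm of +y travel.
- tin: Closed aluminium tin, a plain cylinder 76 mm across and 68 mm tall, about 0.2 kg, loose. Origin: centre of its underside. It stands on the tray floor, within 25 mm of the tray's middle line, between the stop and the mug and filter cone. It stands against the stop when its origin is 38 mm in front (-y) of the stop's origin.
- mug: Black ceramic mug, 78 mm across, 84 mm tall, handle away from the tin; on the tray at its -y end. Origin: centre of its underside. To be left alone.
- filter: Stainless mesh filter cone on a round foot, 91 mm across at the top rim, 74 mm tall, on the tray at its -y end beside the mug. At least 50 mm of free tray floor lie between them and the tin. Origin: centre of its underside. To be left alone.
- spoon_rest: Clear acrylic spoon rest, 134 x 56 mm, 14 mm tall, at the +y end of the tray beyond the stop's travel. Origin: centre of its underside. To be left alone.
- jug: Steel milk jug with a handle, 80 mm across, 95 mm tall, on the work surface beside the tray. Origin: centre of its underside. To be left alone.
- cup: White ceramic cup, 74 mm across, 65 mm tall, on the work surface beside the tray. Origin: centre of its underside. To be left alone.
- jar: Glass jar with a cork lid, 72 mm across, 100 mm tall, on the work surface beside the tray. Origin: centre of its underside. To be left alone.
- timer: White round kitchen timer, 64 mm across, 45 mm tall, on the work surface beside the tray. Origin: centre of its underside. To be left alone.

How it is judged:
On the way, in this order (a step that is already met when the one before it is completed fails the run):
1. the release paddle is pressed down (value of joint release above 0.13 rad), for 0.1 s.
2. the stop is fully home at the end of its bar and the paddle has been let go (y of stop in the frame of tray above 0.139 m and value of joint release below 0.1 rad), for 0.1 s.
3. the tin stands against the stop (y of tin in the frame of stop above -0.046 m), for 0.1 s.
At the end, for the whole second after the job is handed in: The stop is within 6 mm of its end stop with the paddle sprung back, and the tin stands upright and at rest on the tray floor against the stop's face (gap under 8 mm) (all of step 2 and y of tin in the frame of stop between -0.046 and -0.03 m and z of tin in the frame of tray below 0.034 m and angle between tin's own z axis and vertical below 0.1 rad and linear speed of tin below 0.02 m/s); the robot touches nothing.
It fails at once if the tin is lifted off the tray floor or tipped (z of tin in the frame of tray above 0.04 m or angle between tin's own z axis and vertical above 0.3 rad).
It fails at once if the tin is pinched or pushed hard (over 35 N) (contact force between the fingers and tin above 35 N).
It fails at once if the stop or its paddle is forced (over 60 N) (contact force between the fingers and stop above 60 N).
It fails at once if something else on the tray (mug, filter cone, spoon rest) is moved more than 20 mm or tipped (distance of any of mug, filter, spoon_rest from where it was at the start of the episode above 0.02 m or angle between any of mug, filter, spoon_rest's own z axis and vertical above 0.3 rad).
It fails at once if something beside the tray (jug, cup, jar, timer) is moved more than 20 mm or tipped (distance of any of jug, cup, jar, timer from where it was at the start of the episode above 0.02 m or angle between any of jug, cup, jar, timer's own z axis and vertical above 0.3 rad).
It also fails if it takes over 54 s, if anything falls off the work surface, if the arm or the gripper's body presses on something with over 40 N, if the wrist force passes 120 N, or if a joint passes its speed limit or range.

## Robot

A 6-joint arm with a two-finger parallel gripper is mounted at the origin on the work surface. World frame = base frame: x ahead of the robot, y to its left, z up, the work surface at z = 0. Lengths are in m, angles in rad, forces in N, time in s.
With the tool pointing down it reaches from about 0.35 to 0.8 m from the base axis. Payload 7.3 kg.
Tool frame: the origin (TCP) lies at the very end of the fingers, on their centre line; the grasp point (between the pads) lies 19 mm behind it (ctrl.hold_point_z is the distance from the TCP to the grasp point, in m); z points along the fingers, y is the line along which they close (so a half turn about z gives the same grasp; the last joint's range is limited). The gripper opens to 85 mm and grips with 20 to 120 N. Pads are 22 mm wide; open, the fingers measure 114 mm over their backs; the gripper's body (76 mm by 85 mm) begins 54 mm behind the grasp point. The pads swing forward as they close: fully open they stand 13 mm farther back than shut.
Start: joints at [-1.255, 0.342, 1.524, -0, 1.275, -0.146], TCP at [0.234, -0.47, 0.231] pointing down, gripper open.
Joint ranges: [-2.53, 2.53], [-0.77, 2.02], [0.04, 2.7], [-1, 4.14], [0.28, 2.66], [-3.11, 3.11]. Speed limits (rad/s): [2.57, 2.57, 3.14, 3.14, 3.14, 3.14].

## Interface

Orientations are given as a unit quaternion [w, x, y, z].
In Python, from workcell import ctrl gives the robot as it stands. Calls block until the motion is done:
- ctrl.move_pose(position, orientation): joint-space move of the TCP to a pose.
- ctrl.move_l(position, speed=0.15, attitude=None): straight line of the TCP; attitude=None keeps the orientation; speed is the mean speed in m/s.
- ctrl.movej(angles): joint-space move.
- ctrl.grip(opening, grip_force=None): finger opening in m; grip_force is the grip in N (None keeps the last); returns when the fingers have stopped.
- ctrl.wait(seconds).
- ctrl.ik(position, orientation): joint angles nearest the present ones, or None.
- ctrl.snapshot(name): name is "scene" or "side" or "wrist"; returns a dict with "frame" (400x640x3 uint8, red, green, blue), "fx", "fy", "cx", "cy" (pixels), "k1" (the pictures are not rectified: a ray, as slopes to the right and down, at radius r is drawn at 1 + k1 r^2 times it, then the intrinsics apply), "R" (3x3) and "t" (3): a world point X has camera coordinates R X + t; the wrist camera has in their place "mount" (4x4, takes a point from camera to tool coordinates, whose origin is the TCP and whose axes are the flange's). Camera axes: x right, y down, z forward; pixel columns grow to the right and rows downward; lengths in m; the calibration is good to about 2 mm. A picture is of the moment at which its call begins: read the wrist's pose just before it. There is no depth.
A pose or a line that the arm cannot do raises ctrl.MotionError and nothing moves.
- ctrl.sign_off(): hands the job in; it is judged then, once.
Readings, each from a call of its own:
- ctrl.current_time(): time.
- ctrl.current_joint_pos(): joint angles.
- ctrl.current_qvel(): joint speeds.
- ctrl.current_effort(): joint torques, N m.
- ctrl.current_tool_pos(): TCP position.
- ctrl.current_tool_rot(): TCP orientation.
- ctrl.current_ft_force(): force on the tool from outside, world axes, zero at the start.
- ctrl.current_moment(): the same for the moment, N m.
- ctrl.current_grip_width(): finger opening in m.
- ctrl.current_finger_force(): force on a finger pad.
Only numpy, scipy, OpenCV 4.12 (cv2) and the standard library are available. Lean on these libraries where they do the work, as an engineer would, in place of code of your own. Each camera call takes 0.05 s, during which the arm holds its last target. There are 200 camera calls.

## Working session

There is one attempt and no reset: what is moved stays moved. The work goes in short steps, each a Python script; the robot and the scene stay as the last script left them, time stands still between calls to the robot, and variables do not carry over. Pictures are saved under pics/ and viewed, at most 10 in all, crops included, and the job is handed in when it is done.

```bash
mkdir -p pics; ls
cat > h.py <<'E'
import numpy as np, cv2
from workcell import ctrl
def snap(n,f):
    s=ctrl.snapshot(n); cv2.imwrite('pics/'+f+'.png',s['frame'][...,::-1]); np.savez('pics/'+f,**{k:v for k,v in s.items()}); return s
def ray(s,u,v):
    K=np.array([[s['fx'],0,s['cx']],[0,s['fy'],s['cy']],[0,0,1.]])
    p=cv2.undistortPoints(np.array([[[u,v]]],float),K,np.array([s['k1'],0,0,0.]))[0,0]
    R=np.array(s['R']);t=np.array(s['t']); return -R.T@t, R.T@np.array([p[0],p[1],1])
def atz(s,u,v,z):
    o,d=ray(s,u,v); return o+d*(z-o[2])/d[2]
def proj(s,X):
    R=np.array(s['R']);t=np.array(s['t']);c=R@np.array(X)+t;x,y=c[0]/c[2],c[1]/c[2];k=1+s['k1']*(x*x+y*y)
    return np.array([s['fx']*x*k+s['cx'],s['fy']*y*k+s['cy']])
E
python3 - <<'E'
from h import *
for n in('scene','side'):
    s=snap(n,n+'0'); print(n,s['k1'],-np.array(s['R']).T@s['t'])
print(ctrl.current_time(),ctrl.current_tool_rot())
E
```

```text
pics
scene 0.0305787509415356 [1.1913107  0.58335471 0.80869269]
side -0.1250337831771402 [ 0.04617683 -1.00531148  1.21295236]
0.1 [-6.87715744e-04  9.73467379e-01  2.28824792e-01 -6.01706609e-05]
```

View pics/scene0.png

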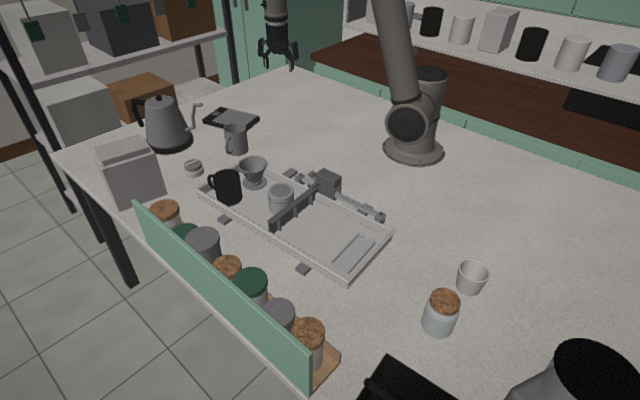

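View pics/side0.png

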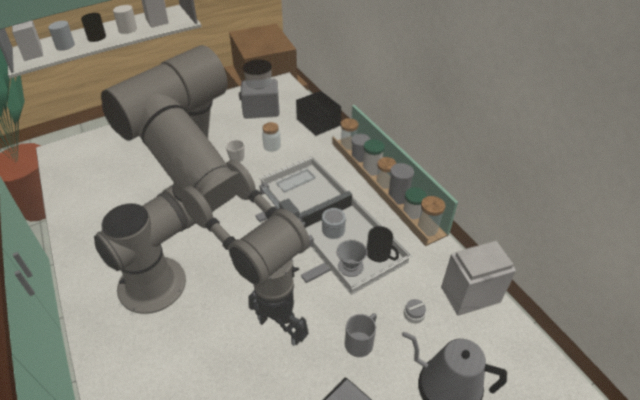

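The scene picture shows the tray at about (195–395, 160–285), with the hood near (325,182) and the tin near (281,197). In the side picture the arm hides the hood. I'll enlarge both.

Run:
```python
import cv2
a=cv2.imread('pics/scene0.png')[145:295,190:400];cv2.imwrite('pics/c1.png',cv2.resize(a,(798,570),interpolation=3))
a=cv2.imread('pics/side0.png')[150:295,245:415];cv2.imwrite('pics/c2.png',cv2.resize(a,(680,580),interpolation=3))
```

```text
(no output)
```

View pics/c1.png

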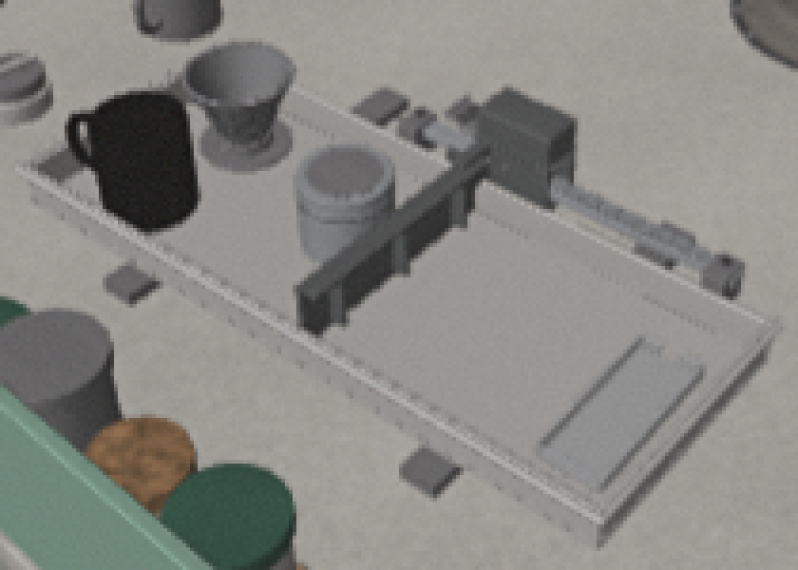

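View pics/c2.png

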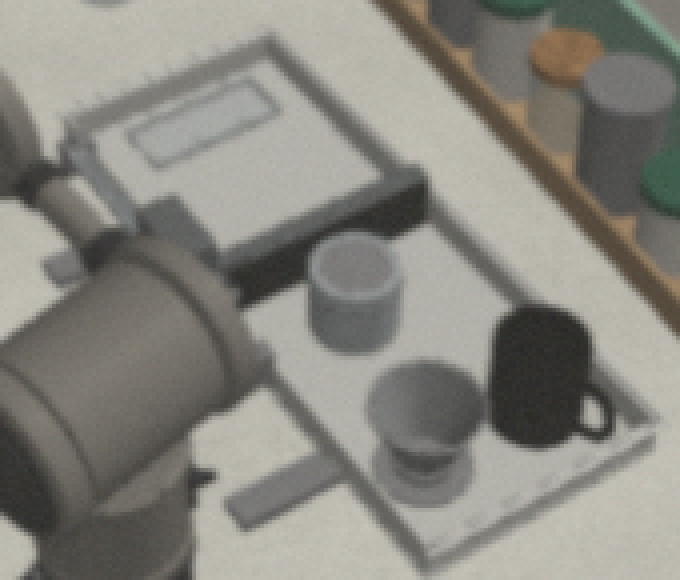

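```bash
cat > m.py <<'E'
from h import *
from scipy.optimize import least_squares
S={1:dict(np.load('pics/scene0.npz')),2:dict(np.load('pics/side0.npz'))}
px=lambda c,u,v:(190+(u+.5)/3.8-.5,145+(v+.5)/3.8-.5) if c==1 else (245+(u+.5)/4-.5,150+(v+.5)/4-.5)
obs=[(1,20,168,.11,-.28,.06),(1,600,518,.11,.28,.06),(1,778,324,-.11,.28,.06),
(2,72,122,-.11,.28,.06),(2,270,38,.11,.28,.06),(2,655,428,.11,-.28,.06),(2,428,550,-.11,-.28,.06)]
def W(p,x,y,z): c,s=np.cos(p[2]),np.sin(p[2]); return [p[0]+c*x-s*y,p[1]+s*x+c*y,z]
f=lambda p:np.concatenate([proj(S[c],W(p,x,y,z))-px(c,u,v) for c,u,v,x,y,z in obs])
r=least_squares(f,[.55,-.1,0],loss='soft_l1');p=r.x;print('tray',p,np.round(f(p),1).tolist())
def T(X): c,s=np.cos(p[2]),np.sin(p[2]);d=np.array(X[:2])-p[:2];return np.array([c*d[0]+s*d[1],-s*d[0]+c*d[1]])
for n,c,u,v,z in [('tin',1,345,172,.096),('tin',2,355,262,.096),('fence front corner',1,298,288,.092),('fence fc',2,428,188,.092),('hood f',1,478,112,.128),('hood f',1,508,88,.128)]:
    X=atz(S[c],*px(c,u,v),z);print(n,np.round(X,4),np.round(T(X),4))
E
python3 m.py
```

```text
tray [ 0.60474004 -0.049139    0.07318113] [0.6, -0.6, -0.5, -0.9, -0.9, -0.3, -2.4, -2.2, 0.1, -2.6, 1.4, -2.1, -0.3, -0.1]
tin [ 0.5946 -0.0926  0.096 ] [-0.0133 -0.0426]
tin [ 0.5949 -0.0925  0.096 ] [-0.013  -0.0425]
fence front corner [ 0.7036 -0.0258  0.092 ] [0.1003 0.016 ]
fence fc [ 0.6925 -0.0446  0.092 ] [ 0.0879 -0.0019]
hood f [ 0.5008 -0.0416  0.128 ] [-0.1031  0.0151]
hood f [ 0.4614 -0.046   0.128 ] [-0.1428  0.0137]
```

```bash
cat >> h.py <<'E'
P=np.array([0.6047,-0.0491,0.0732]); c_,s_=np.cos(P[2]),np.sin(P[2])
def W(x,y,z): return np.array([P[0]+c_*x-s_*y,P[1]+s_*x+c_*y,z])
def T(X): d=np.array(X[:2])-P[:2]; return np.array([c_*d[0]+s_*d[1],-s_*d[0]+c_*d[1],X[2]])
def F(): f=np.array(ctrl.current_ft_force()); return np.array([c_*f[0]+s_*f[1],-s_*f[0]+c_*f[1],f[2]])
def yawq(a): return np.array([0,np.cos(a/2),np.sin(a/2),0])   # tool x at yaw a, z down
Q=yawq(P[2]-np.pi/2)
E
python3 - <<'E'
from h import *
for a in (P[2]+np.pi/2,P[2]-np.pi/2):
    for X in (W(-.126,.003,.2),W(-.126,.133,.09),W(-.013,.06,.052)): print(a,np.round(ctrl.ik(X,yawq(a)),2))
q=ctrl.current_joint_pos()
a=min((P[2]+np.pi/2,P[2]-np.pi/2),key=lambda a:np.abs(np.array(ctrl.ik(W(-.126,.003,.2),yawq(a)))-q).max());print(a)
ctrl.grip(0.0,20); 
ctrl.move_pose(W(-.126,.001,.2),yawq(a)); ctrl.move_l(W(-.126,.001,.115),.1)
print(T(ctrl.current_tool_pos()),F(),ctrl.current_time())
s=snap('scene','s1');im=cv2.imread('pics/s1.png')[130:230,250:390];cv2.imwrite('pics/s1c.png',cv2.resize(im,(798,570),interpolation=3))
s=snap('side','s2');im=cv2.imread('pics/s2.png')[150:295,245:415];cv2.imwrite('pics/s2c.png',cv2.resize(im,(680,580),interpolation=3))
E
```

```text
1.6439963267948965 [-0.27  0.29  1.69 -0.    1.16 -0.35]
1.6439963267948965 [-0.    0.43  1.85 -0.    0.87 -0.08]
1.6439963267948965 [-0.11  0.64  1.56 -0.    0.94 -0.19]
-1.4975963267948966 [-0.27  0.29  1.69 -0.    1.16  2.79]
-1.4975963267948966 [-0.    0.43  1.85 -0.    0.87  3.06]
-1.4975963267948966 [-0.11  0.64  1.56 -0.    0.94  2.95]
1.6439963267948965
[-0.12613529 -0.0003556   0.11403552] [ 0.68105032 -4.80241807 -3.91143173] 3.6167
```

View pics/s1c.png

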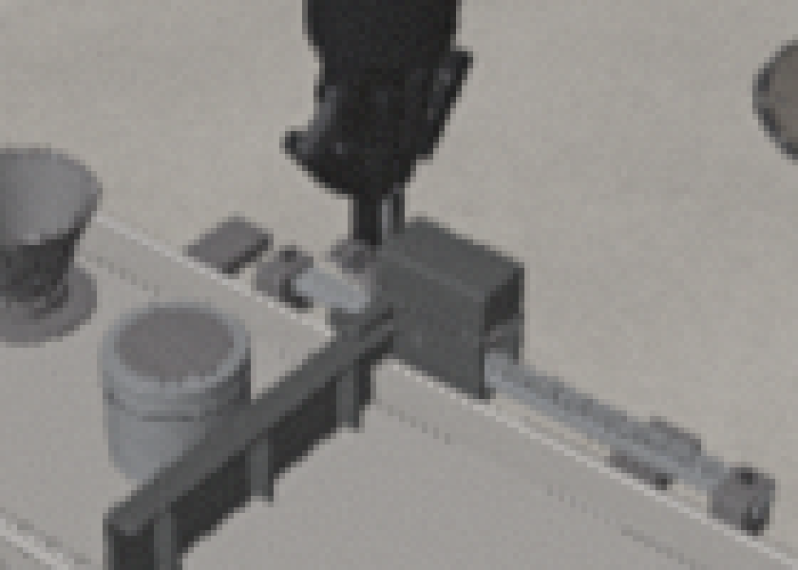

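View pics/s2c.png

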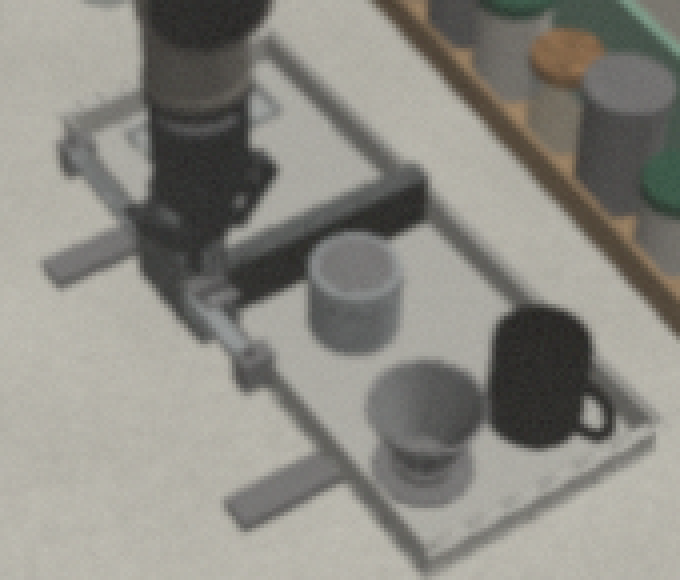

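The closed fingertips are above the paddle, just in front of the hood face (scene crop ~(375,240)). Next I check the resting force, then press in small steps.

Run:
```python
from h import *
ctrl.wait(.2); f0=F(); print('rest',f0)
for z in [.105,.101,.099,.097,.095,.094,.093,.092,.091]:
    ctrl.move_l(W(-.126,.001,z),.05); ctrl.wait(.06); f=F()-f0; print(z,np.round(T(ctrl.current_tool_pos()),4),np.round(f,1))
    if f[2]>14: break
print(ctrl.current_time())
```

```text
rest [ 0.07601255 -5.29289884 -4.76815273]
0.105 [-0.1258 -0.0004  0.1039] [ 2.  -2.3 -0.1]
0.101 [-0.1255 -0.0004  0.1003] [ 1.2 -0.8  2.7]
0.099 [-0.1253 -0.0005  0.0987] [-0.2 -1.2  6.1]
0.097 [-0.1252 -0.0005  0.0969] [ 0.6 -2.4  7.8]
0.095 [-0.1255  0.0008  0.0948] [3.3 3.9 5.8]
0.094 [-0.1259  0.001   0.0939] [2.8 3.7 6.2]
0.093 [-0.1261  0.0011  0.0929] [2.4 4.1 7.3]
0.092 [-0.1262  0.0011  0.0919] [1.6 3.2 7.2]
0.091 [-0.1261  0.001   0.091 ] [0.8 4.6 9.4]
6.7917
```

Pressed, and already lightly against the hood. Now I push it home while watching the forces.

Run:
```python
from h import *
print(np.round(F(),1))
y=.001;z=.0915
while y<.16:
    d=.015 if y<.1 else (.006 if y<.122 else .002)
    y+=d; ctrl.move_l(W(-.126,y,z),.05); f=F(); print(round(y,3),np.round(T(ctrl.current_tool_pos()),4),np.round(f,1))
    if f[1]<-18 or abs(f[2])>25: break
print(ctrl.current_time())
```

```text
[ 0.9 -0.7  4.6]
0.016 [-0.1263  0.017   0.0913] [0.4 1.9 1.9]
0.031 [-0.1263  0.0318  0.0914] [-0.3  2.7  2.7]
0.046 [-0.1262  0.0467  0.0914] [-1.5  2.2  2.1]
0.061 [-0.126   0.0617  0.0915] [-0.5  2.   2.5]
0.076 [-0.1259  0.0767  0.0915] [0.7 2.  2.6]
0.091 [-0.126   0.0917  0.0915] [-0.9  2.1  1.5]
0.106 [-0.126   0.1067  0.0915] [-0.2  3.1  3.3]
0.112 [-0.126   0.1125  0.0915] [-0.3  2.   2.3]
0.118 [-0.126   0.1185  0.0915] [0.3 1.4 2.9]
0.124 [-0.126   0.1245  0.0915] [0.5 1.  2.4]
0.126 [-0.126   0.1261  0.0915] [-0.6  0.7  2.8]
0.128 [-0.126   0.128   0.0915] [-1.5  0.   2.8]
0.13 [-0.126   0.1301  0.0915] [-0.9 -1.4  2.7]
0.132 [-0.126   0.1322  0.0915] [ 0.4 -0.7  3.1]
0.134 [-0.126   0.1342  0.0915] [-0.4 -0.7  2.9]
0.136 [-0.126   0.1343  0.0915] [ -0.9 -11.8   4.2]
0.138 [-0.126   0.1343  0.0916] [ -2.7 -23.    4.4]
12.4917
```

```bash
cat >> m.py <<'E'
for n,c,u,v,z in [('filt',1,240,72,.102),('filt',2,426,400,.102),('mugtop',1,143,105,.112),('mugtop',2,542,325,.112)]:
    X=atz(S[c],*px(c,u,v),z);print(n,np.round(T(X),4))
E
python3 m.py | tail -4
python3 - <<'E'
from h import *
ctrl.move_l(W(-.126,.1345,.0915),.05); ctrl.wait(.1); print(np.round(F(),1))
ctrl.move_l(W(-.126,.1335,.106),.05); ctrl.move_l(W(-.126,.12,.18),.15); print(ctrl.current_time())
s=snap('scene','s3');im=cv2.imread('pics/s3.png')[145:295,190:400];cv2.imwrite('pics/s3c.png',cv2.resize(im,(798,570),interpolation=3))
E
```

```text
filt [-0.0517 -0.1929]
filt [-0.0512 -0.1932]
mugtop [ 0.038  -0.2083]
mugtop [ 0.0609 -0.1877]
[-0.1 -6.6  3.3]
13.9333
```

View pics/s3c.png

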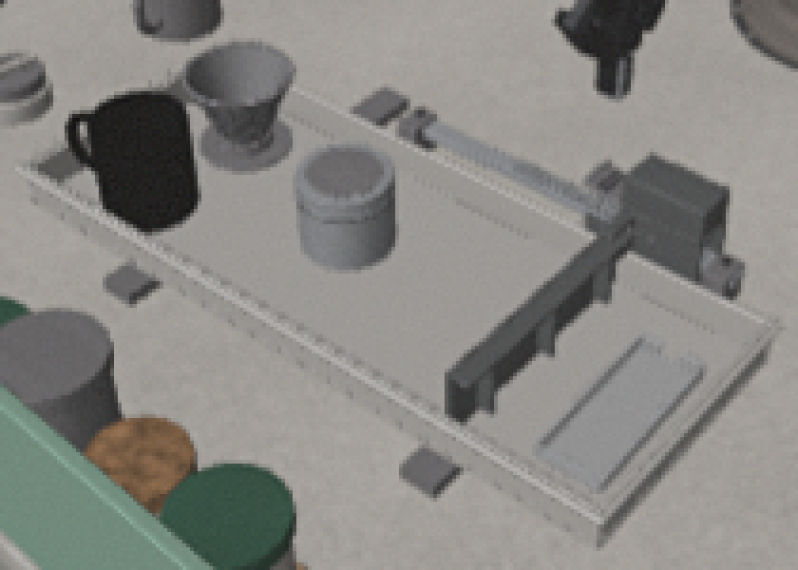

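The stop is at the far end of the bar, the paddle is up, and the tin hasn't moved. Next, the tin: the fingers will be partly open across the tray so they cradle it.

Run:
```python
from h import *
ctrl.grip(0.03,20)
ctrl.move_l(W(-.013,-.107,.18),.15); ctrl.move_l(W(-.013,-.107,.047),.1); ctrl.wait(.2); f0=F(); print(np.round(f0,1),ctrl.current_time(),ctrl.current_grip_width())
y=-.107
while y<.075:
    y+=.012 if y<.03 else (.006 if y<.052 else .0015)
    ctrl.move_l(W(-.013,y,.047),.045); f=F()-f0; print(round(y,4),np.round(f,1))
    if f[1]<-6: break
ctrl.wait(.2);print(T(ctrl.current_tool_pos()),np.round(F()-f0,1),ctrl.current_time())
s=snap('scene','s4');im=cv2.imread('pics/s4.png')[145:295,190:400];cv2.imwrite('pics/s4c.png',cv2.resize(im,(798,570),interpolation=3))
```

```text
[-0.2  0.   0.7] 17.9083 0.030228505676270466
-0.095 [ 0.2 -0.6 -0.5]
-0.083 [-0.2 -0.2 -0.3]
-0.071 [-1.1 -0.7 -0.8]
-0.059 [ 0.4 -0.5 -1.5]
-0.047 [ 0.4 -0.4 -1.6]
-0.035 [-0.9  0.5 -0.3]
-0.023 [ 0.7  0.  -0.2]
-0.011 [ 0.3 -0.  -0.3]
0.001 [ 0.3 -0.7 -0.8]
0.013 [ 0.2  0.7 -0.5]
0.025 [ 0.3  0.2 -0.6]
0.037 [ 0.8  0.3 -0.9]
0.043 [ 0.4 -0.8 -0.8]
0.049 [-0.2 -0.5 -0.5]
0.055 [ 0.5  0.2 -0.3]
0.0565 [ 0.6 -1.2 -0.8]
0.058 [ 0.1 -0.5 -1.9]
0.0595 [-0.2 -0.9 -1.3]
0.061 [ 0.4 -0.6 -0.8]
0.0625 [-0.6 -5.  -0.9]
0.064 [ -0.2 -11.    0.7]
[-0.01287065  0.06190811  0.04719823] [ -0.6 -10.4  -1. ] 25.4583
```

View pics/s4c.png

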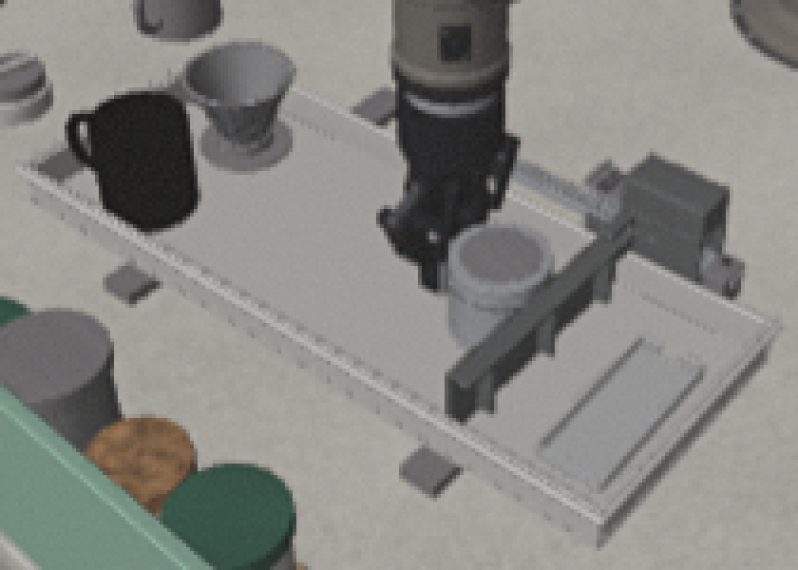

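The tin is upright against the fence, with its top centre near (500,255) in the crop. The TCP y of 0.062 matches the expected contact position. I'll back off and check.

Run:
```python
from h import *
ctrl.move_l(W(-.013,.02,.047),.05); ctrl.move_l(W(-.013,.0,.18),.12); ctrl.wait(.3); print(ctrl.current_time(),np.round(F(),1))
s=snap('scene','s5');im=cv2.imread('pics/s5.png')[145:295,190:400];cv2.imwrite('pics/s5c.png',cv2.resize(im,(798,570),interpolation=3))
```

```text
28.1083 [0.9 0.3 0.1]
```

View pics/s5c.png

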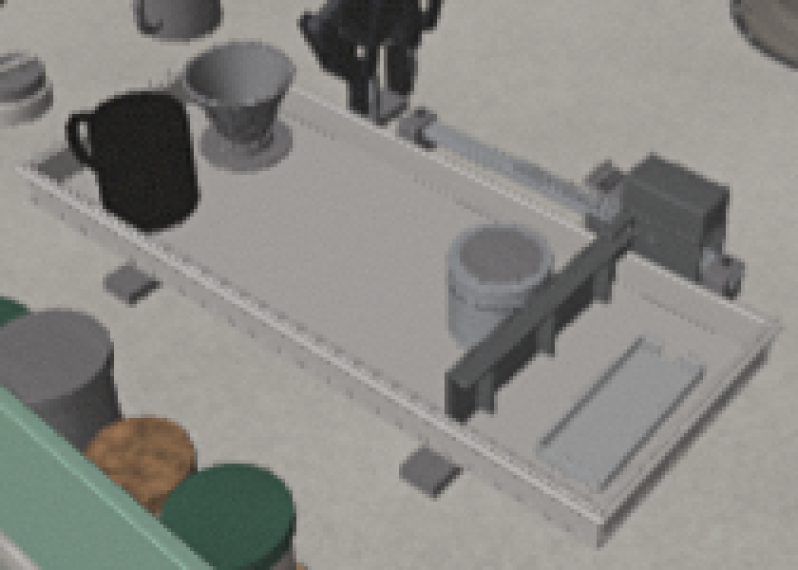

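The tin stands upright against the stop (top centre ~(500,255)), the stop is home, the robot is clear and nothing else has moved. I'm handing in.

```bash
python3 -c "
from workcell import ctrl
print(ctrl.sign_off())"
```

```text
the job is handed in; nothing more can be done
None
```

I pushed the stop fully home with its paddle let go and slid the tin upright against it; the last picture showed nothing else on the tray moved, and I handed the job in at about 28 s with no verdict returned.

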